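Screw the locking screw into a label unwinder's hub

ROBOT

A 6-joint arm with a two-finger parallel gripper is mounted at the origin on the work surface. World frame = base frame: x ahead of the robot, y to its left, z up, the work surface at z = 0. Lengths are in m, angles in degrees, forces in N, time in s.
With the tool pointing down it reaches from about 0.325 to 0.85 m from the base axis. Payload 15.5 kg.
Tool frame: the origin (TCP) lies at the very end of the fingers, on their centre line; the grasp point (between the pads) lies arm.grip_depth behind it (arm.grip_depth is the distance from the TCP to the grasp point, in m); z points along the fingers, y is the line along which they close (so a half turn about z gives the same grasp; the last joint's range is limited). The gripper opens to 91 mm and grips with 3 to 60 N. Pads are 32 mm wide; open, the fingers measure 118 mm over their backs; the gripper's body (76 mm by 178 mm) begins 60 mm behind the grasp point.
Start: joints at [-74.513, 28.281, 77.091, -0, 74.628, -5.472], TCP at [0.224, -0.584, 0.214] pointing down, gripper open.
Joint ranges: [-166.48, 166.48], [-47.26, 123.95], [12.59, 153.08], [-70.14, 250.14], [6.76, 159.57], [-176.63, 176.63]. Speed limits (degrees/s): [108.29, 108.29, 147.25, 172.46, 172.46, 172.46].

INTERFACE

Orientations are given as a 3x3 rotation matrix whose columns are the frame's x, y, z axes.
In Python, from rig import arm gives the robot as it stands. Calls block until the motion is done:
- arm.move_to(position, orientation): joint-space move of the TCP to a pose.
- arm.move_l(position, orientation=None, feed=0.15): straight line of the TCP; orientation=None keeps the orientation; feed is the mean speed in m/s.
- arm.move_joints(angles): joint-space move.
- arm.grip(opening): finger opening in m; the grip force is fixed at half the most; returns when the fingers have stopped.
- arm.sleep(seconds).
- arm.solve_ik(position, orientation): joint angles nearest the present ones, or None.
- arm.snapshot(name): name is "scene" or "top" or "wrist"; returns the picture (420x560x3 uint8, red, green, blue); there is no depth.
- arm.get_calibration(name): a dict with "intrinsics" (3x3 intrinsics, pixels), "k1" (the pictures are not rectified: a ray, as slopes to the right and down, at radius r is drawn at 1 + k1 r^2 times it, then the intrinsics apply), "cam_to_world" (4x4, takes a point from camera to world coordinates). Camera axes: x right, y down, z forward; pixel columns grow to the right and rows downward; lengths in m; the calibration is good to about 2 mm. A picture is of the moment at which its call begins: read the wrist's pose just before it. get_calibration takes no time and is no camera call; for the wrist camera it gives the pose at the moment of the call.
A pose or a line that the arm cannot do raises arm.Unreachable and nothing moves.
- arm.sign_off(): hands the job in; it is judged then, once.
Readings, each from a call of its own:
- arm.current_t(): time.
- arm.current_joint_positions(): joint angles.
- arm.current_dq(): joint speeds.
- arm.current_tau(): joint torques, N m.
- arm.current_ee_pos(): TCP position.
- arm.current_tool_rot(): TCP orientation.
- arm.current_force(): force on the tool from outside, world axes, zero at the start.
- arm.current_torque(): the same for the moment, N m.
- arm.current_width(): finger opening in m.
- arm.current_grasp_force(): force on a finger pad.
Only numpy, scipy, OpenCV 4.12 (cv2) and the standard library are available. Lean on these libraries where they do the work, as an engineer would, in place of code of your own. Each camera call takes 0.05 s, during which the arm holds its last target. There are 200 camera calls.

TASK

Lock the label roll on its unwinder: take the orange-winged locking screw, stand it in the mouth of the blue hub, turn it gently backwards (anticlockwise seen from above) until it drops into the start of the thread, then run it in clockwise until its black flange sits fully home, flush on the hub, and let go. Never force the screw against the thread - work with light pressure - and leave the other things on the desk where they are.

Things in the scene. Friction and masses are not known exactly. Their poses are not given: they have to be found in the camera images.
- screw: The loose locking screw, 0.12 kg, standing upright on the desk on its nose. Origin: centre of the flange's underside, z up the screw's axis. Black flange 60 mm across, 0 to 6 mm above the origin. Stem below 28 mm across, tapering over its last 8 mm to a nose 23 mm across, 27 mm below the origin. When fully home the origin is at the hub's mouth.
- screw_wing (a point): Middle of the screw's orange wing, 30 mm above the screw's origin, same axes: the place to grip. The wing is 50 mm long along x and 24 mm wide along y, and reaches from 24 mm below this point (the flange) to 12 mm above it.
- screw_lugs (a point): On the screw's axis, 17 mm below its origin, level with the undersides of three lugs at 120 degrees (the first along +x). They stick out of the stem to 21 mm from the axis, are 5 mm wide, 4 mm thick, and sloped like the thread.
- hub_mouth (a point): Centre of the top of the fixed blue hub, 100 mm above the desk, z up. Hub 60 mm across, bore 45 mm (1.5 mm of room round the lugs). While its lugs lie on top of the thread, the screw's origin stands 9 to 16 mm above this point; dropped into the thread start, 5 to 7.5 mm; home, 0.
- thread (a point): Top of the right-handed three-start brass thread in the hub, 2 mm below the mouth, on the axis; lead 30 mm a turn. How the thread is turned is NOT given by this point's axes; it differs every time. From on top, anticlockwise: the screw rises along the thread and within 115 degrees drops 6 mm or more into the start, then a hard stop within 20 degrees more. A drop that ends above 8.2 mm is only a stop tooth.
- hub_axis (a point): On the hub's axis, 30 mm below the mouth. From the thread start, turned clockwise, the screw runs down 30 mm a turn with 2 mm of axial play until the flange meets the hub after 50 to 95 degrees; some 25 degrees more pulls it tight. Turned clockwise while on top of the thread it jams against stop teeth. Left in the thread, it stays. By luck it may drop in at once when placed.
- unwinder: The fixed label unwinder: grey base 190 x 190 x 18 mm, aluminium platter 160 mm across, white label roll 140 mm across with its top 80 mm above the desk, blue hub in its middle up to 100 mm. Origin: centre of the base's underside, at desk height.
- white_roll: bystander: small white roll lying flat, 90 mm across, 25 mm high, origin under its centre
- core: bystander: upright cardboard core, 40 mm across, 60 mm high, origin under its centre
- stapler: bystander: red and black stapler, 130 x 34 x 42 mm, long side along x, origin under its centre
- pen_cup: bystander: empty black pen cup, 76 mm across, 95 mm high, origin under its centre
- punch: bystander: grey hole punch, 100 x 60 x 44 mm, long side along x, origin under its centre
- glue: bystander: white glue bottle with red cap, 38 mm across, 85 mm high, origin under its centre

How it is judged:
By the outcome, as a careful person would: the job done as asked, in the order asked, and still so for the second after the job is handed in, with the robot touching nothing.
It also fails if it takes over 67 s, if anything falls off the work surface, if the arm or the gripper's body presses on something with over 40 N, if the wrist force passes 120 N, or if a joint passes its speed limit or range.

## Working session

There is one attempt and no reset: what is moved stays moved. The work goes in short steps, each a Python script; the robot and the scene stay as the last script left them, time stands still between calls to the robot, and variables do not carry over. Pictures are saved under pics/ and viewed, at most 10 in all, crops included, and the job is handed in when it is done.

```bash
ls; mkdir -p pics; python3 - <<'E'
from rig import arm
import cv2,numpy as np
np.set_printoptions(precision=4,suppress=True)
for n in("top","scene","wrist"):
    im=arm.snapshot(n); cv2.imwrite(f"pics/{n}0.png",im[:,:,::-1]); c=arm.get_calibration(n); print(n,c)
print(arm.current_tool_rot(),arm.grip_depth,arm.current_t())
a=cv2.imread("pics/top0.png");b=cv2.imread("pics/scene0.png")
cv2.imwrite("pics/both.png",np.hstack([a,b])[:, :, :] if 0 else a)
E
```

```text
pics
top {'intrinsics': array([[380.9811,   0.    , 283.4074],
       [  0.    , 380.9811, 206.3171],
       [  0.    ,   0.    ,   1.    ]]), 'k1': -0.031906326168941845, 'cam_to_world': array([[-0.0006, -0.9954,  0.096 ,  0.4674],
       [-0.9998, -0.0015, -0.0216,  0.0408],
       [ 0.0216, -0.096 , -0.9951,  1.0815],
       [ 0.    ,  0.    ,  0.    ,  1.    ]])}
scene {'intrinsics': array([[463.8935,   0.    , 282.2369],
       [  0.    , 463.8935, 207.7036],
       [  0.    ,   0.    ,   1.    ]]), 'k1': -0.105569303717283, 'cam_to_world': array([[-0.3776,  0.6885, -0.6192,  1.2416],
       [ 0.9259,  0.2712, -0.2632,  0.3263],
       [-0.0133, -0.6727, -0.7398,  0.9475],
       [ 0.    ,  0.    ,  0.    ,  1.    ]])}
wrist {'intrinsics': array([[364.4668,   0.    , 278.0118],
       [  0.    , 364.4668, 207.6062],
       [  0.    ,   0.    ,   1.    ]]), 'k1': -0.07951172373483871, 'cam_to_world': array([[ 0.3586, -0.8955, -0.2636,  0.2994],
       [-0.9335, -0.3441, -0.1008, -0.5538],
       [-0.0004,  0.2822, -0.9594,  0.3841],
       [ 0.    ,  0.    ,  0.    ,  1.    ]])}
[[ 0.9338  0.3577 -0.0003]
 [ 0.3577 -0.9338  0.0009]
 [ 0.0001 -0.001  -1.    ]] 0.0188 0.15
```

View pics/top0.png

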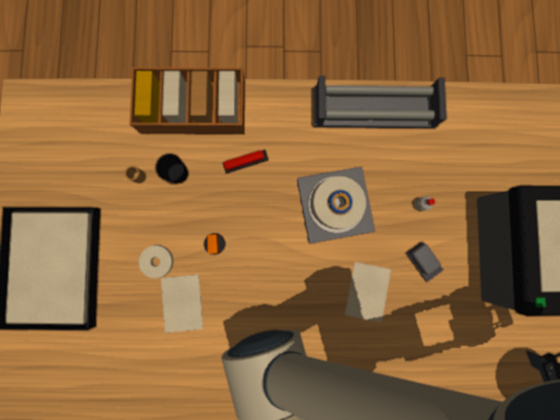

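View pics/scene0.png

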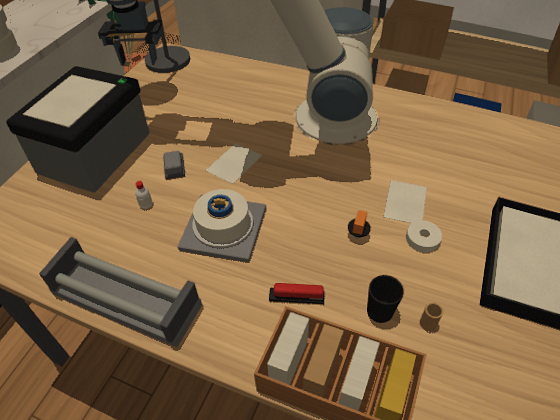

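The top view shows the screw (orange wing on black flange) at about (213,243) and the hub's blue ring at (340,202). The small white roll is at (155,262), with nothing else near the screw. The scene view agrees: screw at (359,227), hub at (220,206).

```bash
cat > h.py <<'E'
from rig import arm
import cv2,numpy as np
np.set_printoptions(precision=4,suppress=True)
HSV=dict(orange=((5,150,90),(16,255,255)),blue=((100,110,40),(125,255,255)),brass=((17,90,60),(30,255,255)))
def shot(n,save=None):
    c=arm.get_calibration(n); im=arm.snapshot(n)
    if save: cv2.imwrite(f"pics/{save}.png",im[:,:,::-1])
    return im,c
def mask(im,col,roi=None):
    m=cv2.inRange(cv2.cvtColor(im,cv2.COLOR_RGB2HSV),*[np.array(v) for v in HSV[col]])
    if roi: z=np.zeros_like(m); x0,y0,x1,y1=roi; z[y0:y1,x0:x1]=255; m&=z
    return m
def big(m):
    return max(cv2.findContours(m,cv2.RETR_EXTERNAL,cv2.CHAIN_APPROX_NONE)[0],key=cv2.contourArea)
def onplane(px,c,z):
    d=np.array([c["k1"],0,0,0,0.])
    u=cv2.undistortPoints(np.asarray(px,float).reshape(-1,1,2),c["intrinsics"],d).reshape(-1,2)
    T=c["cam_to_world"]; r=np.c_[u,np.ones(len(u))]@T[:3,:3].T
    return T[:3,3]+r*((z-T[2,3])/r[:,2])[:,None]
def rot(a): # tool down, tool x at angle a (deg)
    a=np.radians(a);return np.array([[np.cos(a),np.sin(a),0],[np.sin(a),-np.cos(a),0],[0,0,-1.]])
E
python3 - <<'E'
from h import *
for n,ro,rb in(("top",(195,225,235,260),(320,180,360,222)),("scene",(340,200,380,245),(195,185,245,225))):
    im,c=shot(n)
    k=big(mask(im,"orange",ro)); p=onplane(k.reshape(-1,2),c,.064); r=cv2.minAreaRect(p[:,:2].astype(np.float32)); print(n,"screw",r)
    k=big(mask(im,"blue",rb)); p=onplane(k.reshape(-1,2),c,.1); print("hub",cv2.minEnclosingCircle(p[:,:2].astype(np.float32)),cv2.contourArea(k))
E
```

```text
top screw ((0.4703289568424225, 0.20182593166828156), (0.08992545306682587, 0.10462410002946854), 0.06421707570552826)
hub ((0.5756538510322571, -0.1277931034564972), 0.029204027727246284) 352.0
scene screw ((0.4736352562904358, 0.20917236804962158), (0.07679272443056107, 0.025476275011897087), 2.6776487827301025)
hub ((0.5823732018470764, -0.1236034482717514), 0.03600122779607773) 372.5
```

```bash
python3 - <<'E'
from h import *
a0=np.degrees(np.arctan2(*arm.current_tool_rot()[[1,0],0]))
t=arm.current_t()
arm.move_to([.577,-.126,.24],rot(0)); print(arm.current_t()-t,arm.current_joint_positions())
im1,c=shot("wrist","hub1")
m=mask(im1,"blue"); p=onplane(big(m).reshape(-1,2),c,.1); print("hub",cv2.minEnclosingCircle(p[:,:2].astype(np.float32)),p[:,:2].mean(0))
arm.move_to([.468,.209,.2],rot(0)); print(arm.current_t()-t,arm.current_joint_positions())
im2,c=shot("wrist","scr1")
m=mask(im2,"orange"); p=onplane(big(m).reshape(-1,2),c,.069);print("scr",cv2.minAreaRect(p[:,:2].astype(np.float32)))
cv2.imwrite("pics/pair.png",cv2.resize(np.hstack([im1,im2])[:,:,::-1],(800,300),interpolation=cv2.INTER_AREA))
E
```

```text
2.0833 [-18.1797  24.1248  80.0824  -0.0104  75.7906  71.8649]
hub ((0.5780042409896851, -0.12841393053531647), 0.031607870012521744) [ 0.5784 -0.129 ]
3.4667 [ 17.2984  20.1915  93.7806  -0.0154  65.9971 107.3479]
scr ((0.5976386666297913, 0.15799792110919952), (0.01690429449081421, 0.2056276798248291), 1.021357536315918)
```

View pics/pair.png

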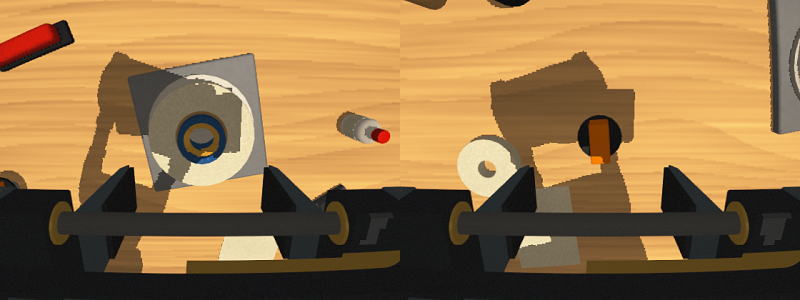

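The left half shows the hub centred at full-image pixel (281,193), with blue ring, brass thread and open bore. The right half shows the screw at about (279,196), its wing nearly along world x and mostly in the gripper's shadow. I'll rerun the mask inside a region of interest.

```bash
python3 - <<'E'
from h import *
im=cv2.imread("pics/scr1.png")[:,:,::-1].copy(); c=arm.get_calibration("wrist")
h=cv2.cvtColor(im,cv2.COLOR_RGB2HSV)
print(h[175:235:8,280],h[150,200],h[200,180])
roi=(235,145,325,240)
z=np.zeros(h.shape[:2],np.uint8); z[145:240,235:325]=255
for s in (205,225,240):
    m=cv2.inRange(h,np.array((3,s,60)),np.array((17,255,255)))&z
    k=big(m);x=k.reshape(-1,2); print(s,cv2.boundingRect(k),cv2.contourArea(k),cv2.minAreaRect(onplane(x,c,.069)[:,:2].astype(np.float32)))
# flange: dark
m=((h[:,:,2]<45)*255).astype(np.uint8)&z
k=big(m);p=onplane(k.reshape(-1,2),c,.033);print("flange",cv2.minEnclosingCircle(p[:,:2].astype(np.float32)))
cv2.imwrite("pics/z.png",cv2.resize(im[130:250,220:340,::-1],(480,480),interpolation=cv2.INTER_NEAREST))
E
```

```text
[[ 13 249 128]
 [ 14 255 128]
 [ 13 255 125]
 [ 13 235 127]
 [ 14 255 125]
 [ 14 249 127]
 [ 16 255 248]
 [ 16 155 209]] [ 16 153 113] [ 17 149 123]
205 (264, 167, 31, 63) 1631.5 ((0.46924927830696106, 0.2083064615726471), (0.05519452691078186, 0.024378208443522453), 3.4216065406799316)
225 (264, 167, 31, 63) 1604.0 ((0.4693693518638611, 0.20821639895439148), (0.05486536771059036, 0.024205222725868225), 3.667954206466675)
240 (264, 167, 31, 63) 1566.0 ((0.46939408779144287, 0.20816874504089355), (0.05469316244125366, 0.024158895015716553), 4.30267333984375)
flange ((0.46660763025283813, 0.2078515589237213), 0.02971719391644001)
```

View pics/z.png

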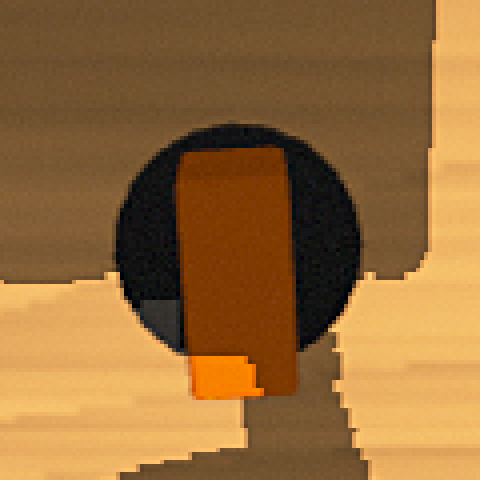

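The crop shows the wing's top face leaning about 4° left of world +x, with the near end face adding about 5 mm to its length. The screw axis is at about (0.467, 0.208), and the flange circle agrees (r 29.7 mm).

```bash
python3 - <<'E'
from h import *
R=rot(4)
arm.move_to([.467,.208,.12],R)
arm.move_l([.467,.208,.040],R,feed=.12)
arm.grip(.0); print("w",arm.current_width(),arm.current_grasp_force(),arm.current_force())
arm.move_l([.467,.208,.17],R,feed=.2)
arm.sleep(.2); print("air",arm.current_force(),arm.current_t())
arm.move_to([.578,-.1285,.20],rot(34)); arm.sleep(.2)
print(arm.current_ee_pos(),arm.current_joint_positions(),arm.current_force(),arm.current_width(),arm.current_t())
im,c=shot("wrist","inh")
k=big(mask(im,"blue"));p=onplane(k.reshape(-1,2),c,.1);print("hub",cv2.minEnclosingCircle(p[:,:2].astype(np.float32)),p[:,:2].mean(0),cv2.boundingRect(k))
E
```

```text
w 0.024026694658231606 29.981731474399567 [ 0.1058  0.0819 -1.4696]
air [-0.2448 -0.2128 -2.0755] 7.0333
[ 0.578  -0.1275  0.2   ] [-18.2254  26.3912  82.9488   0.0043  70.6692  37.7161] [ 0.306   1.0606 -0.8717] 0.023990701733372706 8.5667
hub ((0.5793923735618591, -0.1268492490053177), 0.030172990635037422) [ 0.5897 -0.1203] (241, 170, 77, 50)
```

View pics/inh.png

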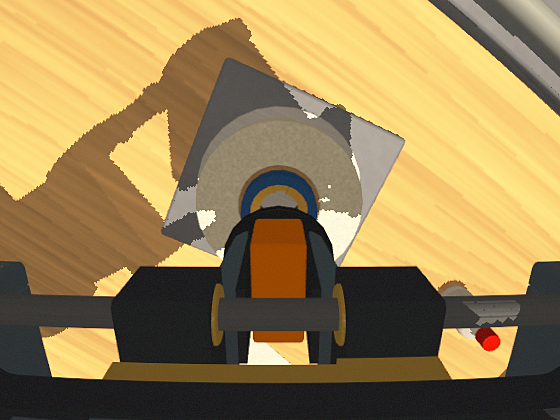

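Screw in hand: wing centred at column 278, spanning rows about 218–343, with the hub ring behind it at about (280,195). Now I'll measure the screw's offset in the grip from the wing edges.

```bash
python3 - <<'E'
from h import *
im=cv2.imread("pics/inh.png")[:,:,::-1].copy(); c=arm.get_calibration("wrist")
R=arm.current_tool_rot();p=arm.current_ee_pos();print(p,arm.current_force(),R[:,0])
zt=p[2]+.029
print("col278",[(r,im[r,278,0]) for r in list(range(212,262,2))+list(range(334,350))])
print("row280",[(x,im[280,x,0],im[280,x,1]) for x in list(range(244,256,1))+list(range(300,312))])
for q in ([278,342.5],[278,300],[278,246]):
    print(q,R.T@(onplane([q],c,zt)[0]-p))
T=c["cam_to_world"]
for x in(-.025,.025):
    w=p+R@np.array([x,0,-.029]); print(x,cv2.projectPoints((T[:3,:3].T@(w-T[:3,3])).reshape(1,3),np.zeros(3),np.zeros(3),c["intrinsics"],np.array([c["k1"],0,0,0,0.]))[0].ravel())
# hub outer circle fit from outer blue points above row 205
m=mask(im,"blue",(225,150,335,206));k=big(m).reshape(-1,2)
k=np.array([[x,k[k[:,0]==x][:,1].min()] for x in range(k[:,0].min()+1,k[:,0].max())])
q=onplane(k,c,.1)[:,:2]
A=np.c_[2*q,np.ones(len(q))];s=np.linalg.lstsq(A,(q**2).sum(1),rcond=None)[0];print("fit",s[:2],np.sqrt(s[2]+s[:2]@s[:2]))
from scipy.optimize import least_squares
print("fit r30",least_squares(lambda v:np.hypot(*(q-v).T)-.03,[.578,-.128],loss="soft_l1",f_scale=.001).x)
E
```

```text
[ 0.578  -0.1277  0.2   ] [-0.9215 -0.2357 -1.1563] [ 0.8285  0.5599 -0.    ]
col278 [(212, np.uint8(25)), (214, np.uint8(23)), (216, np.uint8(17)), (218, np.uint8(39)), (220, np.uint8(144)), (222, np.uint8(141)), (224, np.uint8(142)), (226, np.uint8(141)), (228, np.uint8(140)), (230, np.uint8(140)), (232, np.uint8(141)), (234, np.uint8(140)), (236, np.uint8(141)), (238, np.uint8(139)), (240, np.uint8(141)), (242, np.uint8(140)), (244, np.uint8(152)), (246, np.uint8(155)), (248, np.uint8(155)), (250, np.uint8(155)), (252, np.uint8(150)), (254, np.uint8(154)), (256, np.uint8(153)), (258, np.uint8(151)), (260, np.uint8(155)), (334, np.uint8(152)), (335, np.uint8(153)), (336, np.uint8(155)), (337, np.uint8(154)), (338, np.uint8(153)), (339, np.uint8(153)), (340, np.uint8(154)), (341, np.uint8(141)), (342, np.uint8(196)), (343, np.uint8(254)), (344, np.uint8(253)), (345, np.uint8(251)), (346, np.uint8(250)), (347, np.uint8(250)), (348, np.uint8(251)), (349, np.uint8(253))]
row280 [(244, np.uint8(23), np.uint8(28)), (245, np.uint8(22), np.uint8(20)), (246, np.uint8(28), np.uint8(26)), (24
[... 277 characters left out ...]
)), (255, np.uint8(154), np.uint8(73)), (300, np.uint8(155), np.uint8(73)), (301, np.uint8(155), np.uint8(73)), (302, np.uint8(156), np.uint8(74)), (303, np.uint8(151), np.uint8(70)), (304, np.uint8(155), np.uint8(70)), (305, np.uint8(109), np.uint8(55)), (306, np.uint8(26), np.uint8(20)), (307, np.uint8(22), np.uint8(24)), (308, np.uint8(23), np.uint8(22)), (309, np.uint8(21), np.uint8(23)), (310, np.uint8(24), np.uint8(22)), (311, np.uint8(28), np.uint8(28))]
[278, 342.5] [-0.0248 -0.0001 -0.029 ]
[278, 300] [-0.0025 -0.0002 -0.029 ]
[278, 246] [ 0.0232 -0.0002 -0.029 ]
-0.025 [278.3205 342.8868]
0.025 [278.4732 241.9827]
fit [ 0.5808 -0.1262] 0.028020053987765955
fit r30 [ 0.5789 -0.1275]
```

```bash
cat >> h.py <<'E'
def st(): 
    f=np.mean([arm.current_force() for _ in range(4)],0); return f
def log(tag=""):
    p=arm.current_ee_pos();print(tag,"t%.2f"%arm.current_t(),"p",p,"orig+%.1f"%((p[2]-.113)*1e3),"F",st(),"Mz %.2f"%arm.current_torque()[2])
E
python3 - <<'E'
from h import *
H=np.array([.5785,-.128]); R=rot(34)
e=H-np.array([.578,-.1277])
cmd=np.array([.5785,-.1285])
arm.move_l([*cmd,.146],R,feed=.1); arm.sleep(.3); log("a");log("a")
p=arm.current_ee_pos(); cmd=cmd+(H-p[:2])
z=.146
f0=st()
while z>.121:
    z-=.0015; arm.move_l([*cmd,z],R,feed=.03); log()
    f=st()-f0
    if abs(f[2])>4 or np.hypot(*f[:2])>5: break
E
```

```text
a t9.61 p [ 0.5787 -0.1286  0.1465] orig+33.5 F [ 0.514  -0.3377 -0.9339] Mz 0.06
a t9.61 p [ 0.5787 -0.1286  0.1465] orig+33.5 F [ 0.514  -0.3377 -0.9339] Mz 0.06
 t9.86 p [ 0.5782 -0.1278  0.1444] orig+31.4 F [-0.2525  0.2802 -0.812 ] Mz 0.03
 t10.11 p [ 0.5782 -0.1279  0.1429] orig+29.9 F [ 0.3428 -0.1652 -1.0707] Mz 0.00
 t10.36 p [ 0.5782 -0.1279  0.1414] orig+28.4 F [ 0.0674 -0.3594 -1.0738] Mz -0.01
 t10.61 p [ 0.5782 -0.1279  0.1399] orig+26.9 F [-0.2984  0.0979 -2.0383] Mz -0.02
 t10.86 p [ 0.5782 -0.1279  0.1384] orig+25.4 F [ 0.4413  0.5762 -2.1748] Mz -0.00
 t11.11 p [ 0.5782 -0.1278  0.1369] orig+23.9 F [-0.3619  0.4938 -1.6592] Mz -0.02
 t11.36 p [ 0.5782 -0.1279  0.1354] orig+22.4 F [ 0.9566  0.7538 -0.8331] Mz 0.08
 t11.61 p [ 0.5783 -0.1279  0.1339] orig+20.9 F [-0.5787 -0.1174 -1.1201] Mz 0.00
 t11.86 p [ 0.5782 -0.1279  0.1324] orig+19.4 F [ 0.0665 -0.3827 -2.1004] Mz 0.06
 t12.11 p [ 0.5782 -0.1279  0.1309] orig+17.9 F [ 0.4981 -0.1491 -0.5913] Mz -0.08
 t12.36 p [ 0.5782 -0.1279  0.1294] orig+16.4 F [-0.0504  0.8578 -0.9151] Mz -0.01
 t12.61 p [ 0.5782 -0.1279  0.1279] orig+14.9 F [-0.1116  0.4566 -1.3243] Mz -0.02
 t12.86 p [ 0.5782 -0.1279  0.1264] orig+13.4 F [-1.1812 -0.5638 -1.2518] Mz 0.03
 t13.11 p [ 0.5782 -0.1279  0.1249] orig+11.9 F [-0.2761 -0.4795 -1.425 ] Mz 0.02
 t13.36 p [ 0.5784 -0.128   0.1236] orig+10.6 F [-2.1076 -0.7982  1.0205] Mz -0.06
 t13.61 p [ 0.5779 -0.1278  0.1217] orig+8.7 F [-2.0628 -0.8311 -2.1897] Mz -0.07
 t13.86 p [ 0.5779 -0.1278  0.1202] orig+7.2 F [-3.19    0.0533 -3.2843] Mz -0.06
```

```bash
python3 - <<'E'
from h import *
R=rot(34); p=arm.current_ee_pos()
cmd=np.array([.5775,-.1285]); z=.1205
arm.move_l([*cmd,z],R,feed=.03); arm.sleep(.2);log("s")
for i in range(8):
    z-=.0005; arm.move_l([*cmd,z],R,feed=.02); arm.sleep(.1); log("%.4f"%z)
    if st()[2]>2: break
E
```

```text
s t14.31 p [ 0.5776 -0.1285  0.1206] orig+7.6 F [-1.8796  0.5646 -2.2562] Mz -0.07
0.1200 t14.66 p [ 0.5776 -0.1285  0.1201] orig+7.1 F [-0.9663  0.1184 -1.2067] Mz -0.04
0.1195 t15.01 p [ 0.5777 -0.1286  0.1197] orig+6.7 F [-1.7048  0.0343  4.5088] Mz -0.09
```

```bash
cat >> h.py <<'E'
def turn(a,z,cmd,da,n,mzmax=.35,lead=True,fhi=4,flo=-6):
    """turn by da per step, z follows the thread (lead) and the force; stops on a moment"""
    for i in range(n):
        a+=da; z+=da*.030/360 if lead else 0
        arm.move_l([*cmd,z],rot(a),feed=.02)
        f=st(); m=arm.current_torque()[2]
        if f[2]>fhi: z+=.0005
        if f[2]<flo: z-=.0005
        if i%2==0 or abs(m)>mzmax: log("a%.0f z%.4f"%(a,z))
        if abs(m)>mzmax or abs(f[2])>14: print("STOP");break
    return a,z
E
python3 - <<'E'
from h import *
z=.1201;cmd=[.5775,-.1285]
arm.move_l([*cmd,z],rot(34),feed=.03);log("s")
t=arm.current_t()
print(turn(34,z,cmd,2.5,10), arm.current_t()-t)
E
```

```text
s t15.26 p [ 0.5775 -0.1285  0.12  ] orig+7.0 F [-0.747   0.164  -0.9638] Mz 0.00
a36 z0.1203 t15.51 p [ 0.5772 -0.1285  0.1201] orig+7.1 F [-2.219  -1.4243 -2.2342] Mz -0.08
a39 z0.1200 t15.76 p [ 0.5771 -0.1285  0.1202] orig+7.2 F [-2.9592 -1.798  -6.3928] Mz -0.54
STOP
(39.0, 0.12001666666666667) 0.5
```

```bash
python3 - <<'E'
from h import *
cmd=[.5772,-.1287]
arm.move_l([*cmd,.1203],rot(34),feed=.03);arm.sleep(.1);log("s")
print(turn(34,.1203,cmd,-3,12))
E
```

```text
s t16.11 p [ 0.5774 -0.1287  0.1204] orig+7.4 F [-0.3633 -0.1036 -2.6318] Mz -0.00
a31 z0.1201 t16.36 p [ 0.5774 -0.1287  0.1202] orig+7.2 F [-0.0194  0.0331 -0.5683] Mz 0.01
a25 z0.1196 t16.86 p [ 0.5772 -0.1287  0.1196] orig+6.6 F [-0.1148 -0.0642 -1.2925] Mz -0.06
a19 z0.1191 t17.36 p [ 0.5772 -0.1287  0.1191] orig+6.1 F [-0.4299  1.1412 -0.2888] Mz 0.00
a13 z0.1186 t17.86 p [ 0.5772 -0.1287  0.1186] orig+5.6 F [ 0.2255 -0.422  -1.1021] Mz 0.01
a7 z0.1181 t18.36 p [ 0.5772 -0.1287  0.118 ] orig+5.0 F [-1.0827  0.1426 -1.5256] Mz 0.02
a1 z0.1176 t18.86 p [ 0.5772 -0.1287  0.1175] orig+4.5 F [ 0.5783  0.2359 -1.5076] Mz 0.02
(-2, 0.1173)
```

```bash
python3 - <<'E'
from h import *
cmd=[.5772,-.1287]
a,z=turn(-2,.1173,cmd,-3,17); print(a,z,arm.current_joint_positions()[5])
E
```

```text
a-5 z0.1171 t19.36 p [ 0.5773 -0.1287  0.1171] orig+4.1 F [-0.6447 -0.7518 -1.9416] Mz -0.02
a-11 z0.1166 t19.86 p [ 0.5772 -0.1289  0.1166] orig+3.6 F [ 0.2724 -1.9382 -0.656 ] Mz 0.00
a-17 z0.1161 t20.36 p [ 0.5771 -0.129   0.1161] orig+3.1 F [-1.8725 -5.8403 -0.9065] Mz 0.02
a-23 z0.1155 t20.86 p [ 0.5771 -0.1292  0.1156] orig+2.6 F [-2.1632 -7.8103 -0.8641] Mz 0.07
a-29 z0.1150 t21.36 p [ 0.577  -0.1294  0.1151] orig+2.1 F [-3.0382 -8.4922 -0.1379] Mz 0.05
a-35 z0.1145 t21.86 p [ 0.5769 -0.1296  0.1146] orig+1.6 F [ -3.6133 -10.1389   0.2498] Mz 0.10
a-41 z0.1140 t22.36 p [ 0.5768 -0.1298  0.1141] orig+1.1 F [ -5.3483 -11.4796   0.0651] Mz 0.08
a-47 z0.1135 t22.86 p [ 0.5767 -0.1299  0.1136] orig+0.6 F [ -4.7773 -12.943    0.2129] Mz 0.08
a-53 z0.1130 t23.36 p [ 0.5765 -0.13    0.1132] orig+0.2 F [ -7.2626 -15.2565   3.0858] Mz 0.14
-53 0.11305 124.53240443658729
```

Lateral load has built up from a small eccentricity, so I'll shift the tool with it before tightening.

```bash
cat >> h.py <<'E'
def relax(cmd,z,a):
    for _ in range(3):
        f=st()
        if np.hypot(*f[:2])<3: break
        cmd=np.asarray(cmd)+np.clip(f[:2]*5e-5,-.0008,.0008); arm.move_l([*cmd,z],rot(a),feed=.02)
    return cmd
E
python3 - <<'E'
from h import *
cmd=relax([.5772,-.1287],.1130,-53);print(cmd);log("r")
a,z=-53,.1130
for i in range(16):
    a-=2.5
    arm.move_l([*cmd,z],rot(a),feed=.02); log("a%.1f z%.4f"%(a,z))
    f=st();m=arm.current_torque()[2]
    if f[2]<1 and z>.1125: z-=.0002
    if f[2]>6: z+=.0003
    if np.hypot(*f[:2])>5: cmd=relax(cmd,z,a)
    if abs(m)>.8: break
print(a,z,cmd)
shot("scene","sc2")
E
```

```text
[ 0.5765 -0.1303]
r t24.11 p [ 0.5764 -0.1303  0.1131] orig+0.1 F [-2.5117 -5.1828  2.6481] Mz 0.04
a-55.5 z0.1130 t24.36 p [ 0.5763 -0.1304  0.1131] orig+0.1 F [-2.9216 -5.4578  2.22  ] Mz 0.04
a-58.0 z0.1130 t25.11 p [ 0.5764 -0.1306  0.113 ] orig+0.0 F [-1.852  -0.9317  2.6753] Mz -0.03
a-60.5 z0.1130 t25.36 p [ 0.5764 -0.1306  0.113 ] orig+0.0 F [-2.3144 -0.1105  2.4326] Mz 0.04
a-63.0 z0.1130 t25.61 p [ 0.5763 -0.1307  0.113 ] orig+0.0 F [-1.5745 -0.4591  3.4624] Mz 0.03
a-65.5 z0.1130 t25.86 p [ 0.5763 -0.1307  0.1131] orig+0.1 F [-2.3178 -1.7709  4.4223] Mz 0.06
a-68.0 z0.1130 t26.11 p [ 0.5762 -0.1307  0.113 ] orig+0.0 F [-4.0481 -2.3592  4.2177] Mz -0.00
a-70.5 z0.1130 t26.36 p [ 0.5761 -0.1308  0.113 ] orig+0.0 F [-4.6944 -3.4121  5.6028] Mz -0.06
a-73.0 z0.1130 t27.11 p [ 0.5759 -0.131   0.113 ] orig+0.0 F [-2.671  -3.1839  2.0219] Mz -0.09
a-75.5 z0.1130 t27.36 p [ 0.5757 -0.1313  0.113 ] orig+0.0 F [-3.5804 -5.2811  3.8794] Mz -0.00
a-78.0 z0.1130 t28.36 p [ 0.5755 -0.1317  0.1129] orig+-0.1 F [-1.5539 -3.8847  0.0979] Mz -0.07
a-80.5 z0.1128 t28.61 p [ 0.5754 -0.1317  0.1129] orig+-0.1 F [-2.0088 -4.4603  3.1563] Mz 0.96
-80.5 0.1128 [ 0.5755 -0.1315]
```

```bash
python3 - <<'E'
from h import *
f0=st(); arm.grip(.06); p=arm.current_ee_pos();log("open")
arm.move_l([p[0],p[1],.22],feed=.15); arm.sleep(.2);log()
a,_=shot("scene"); b,c=shot("wrist","end1")
cv2.imwrite("pics/end.png",np.hstack([cv2.resize(a[165:265,160:280,::-1],(400,333)),cv2.resize(b[120:270,210:350,::-1],(311,333))]))
h=cv2.cvtColor(b,cv2.COLOR_RGB2HSV);z=np.zeros(h.shape[:2],np.uint8); z[120:300,200:360]=255
m=cv2.inRange(h,np.array((3,205,60)),np.array((17,255,255)))&z;k=big(m).reshape(-1,2)
print("wing",cv2.minAreaRect(onplane(k,c,.142)[:,:2].astype(np.float32)),arm.current_joint_positions())
m=((h[:,:,2]<45)*255).astype(np.uint8)&z;k=big(m).reshape(-1,2);print("flange",cv2.minEnclosingCircle(onplane(k,c,.106)[:,:2].astype(np.float32)))
E
```

```text
open t29.37 p [ 0.5755 -0.1315  0.1128] orig+-0.2 F [-0.0005 -0.0216  0.5381] Mz -0.00
 t30.43 p [ 0.5751 -0.1313  0.2191] orig+106.1 F [-0.1502 -0.4181  0.5633] Mz -0.01
wing ((0.5771182179450989, -0.13245156407356262), (0.023803336545825005, 0.055466875433921814), 10.185790061950684) [-18.6621  25.1853  81.7206   0.0019  73.1514 151.8374]
flange ((0.5494909882545471, -0.07089433819055557), 0.06062459200620651)
```

View pics/end.png

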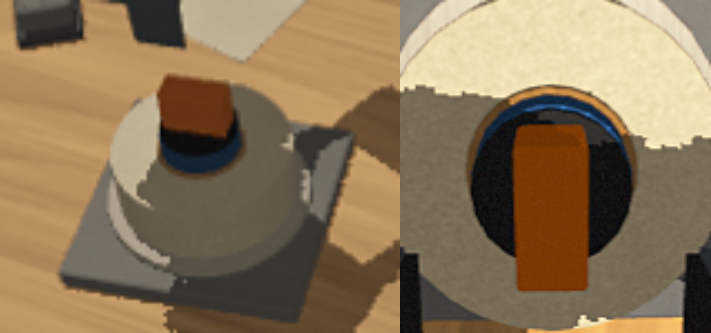

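The wing is in place, but the wrist crop shows a wider blue crescent at the far side of the flange than I'd expect if it were flush. I'll take a low oblique view with the wrist camera to check for tilt or a gap.

```bash
python3 - <<'E'
from h import *
H=np.array([.578,-.128]);psi=np.arctan2(H[1],H[0]);u=np.array([np.cos(psi),np.sin(psi),0]);k=np.array([0,0,1.])
for tilt,d,z in((45,.12,.21),(40,.12,.22),(35,.11,.22),(30,.1,.22)):
    t=np.radians(tilt); zt=u*np.sin(t)-k*np.cos(t); xt=-u*np.cos(t)-k*np.sin(t); R=np.c_[xt,np.cross(zt,xt),zt]
    P=np.r_[H,z]-u*d
    try:
        arm.move_to(P,R);print("ok",tilt);break
    except arm.Unreachable: pass
arm.sleep(.2)
b,c=shot("wrist","side1")
print(c["cam_to_world"],arm.current_t())
E
```

```text
ok 45
[[ 0.2149  0.4671  0.8577  0.2891]
 [ 0.9766 -0.1023 -0.189  -0.0627]
 [-0.0006  0.8783 -0.4781  0.2741]
 [ 0.      0.      0.      1.    ]] 32.8667
```

View pics/side1.png

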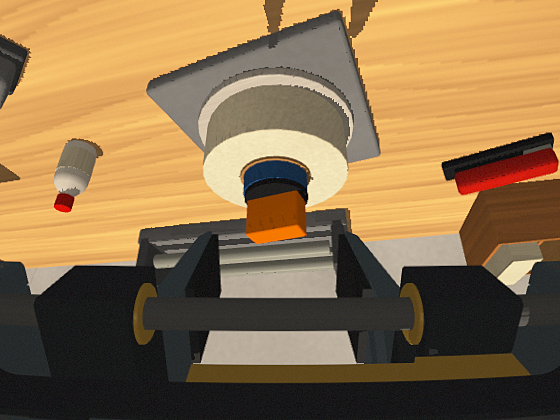

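The side view is upside down: hub ring at (276,177), flange at (276,190), wing at (276,215). I'll flip it and enlarge.

```bash
python3 - <<'E'
import cv2
b=cv2.imread("pics/side1.png")[150:250,220:340]
cv2.imwrite("pics/side1z.png",cv2.resize(cv2.rotate(b,cv2.ROTATE_180),(720,600),interpolation=cv2.INTER_NEAREST))
E
```

```text
(no output)
```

View pics/side1z.png

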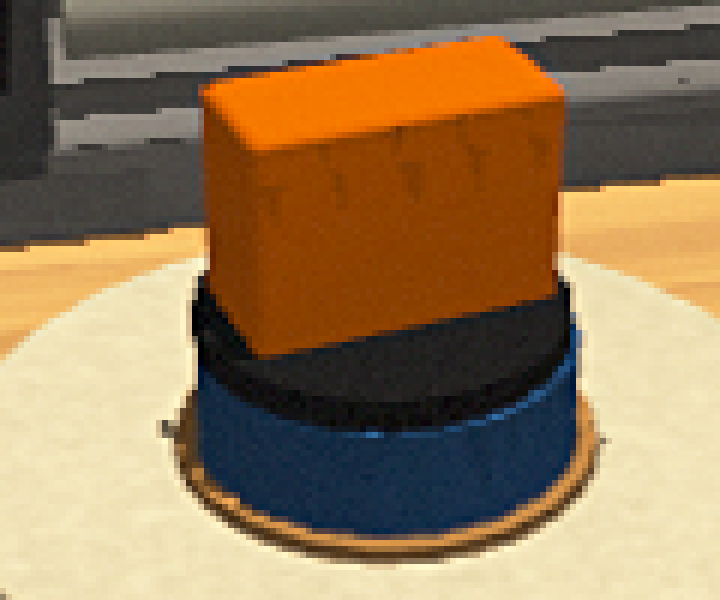

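The flipped view shows the black flange lying level and flush on the blue hub, about 1 mm off centre, which is within the bore play. The gripper is clear.

```bash
python3 - <<'E'
from rig import arm
print(arm.sign_off(),arm.current_t())
E
```

```text
the job is handed in; nothing more can be done
the job is handed in; nothing more can be done
```

The screw is fully home and tight with its flange flush on the hub, and the job is handed in at about 33 s; it dropped into the thread start when placed, so the backward turn was only about 5° to the hard stop, and side load on the wrist reached about 17 N while running it in.

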